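Latch the lid of a loaf tin with its sprung hook

TASK

Latch the lid of the loaf tin: press the sprung plunger down so that its hook drops below the catch post on the tin's side, and with it held down slide the latch along its rail until you feel the hook's shank meet the post. Then let the plunger go, so that its spring draws the hook up under the post and it stays caught there. Push gently, as the post bends easily, and leave the other things on the bench where they are.

Things in the scene. Friction and masses are not known exactly. Their poses are not given: they have to be found in the camera images.
- tin: Dark steel loaf tin, closed box 110 x 300 x 105 mm (x, y, z), fixed to the bench. Origin: centre of its underside; z up, y along its length, x square to the latch side: the latch and the catch post are on the +x side.
- post_slot (a point): Centre of the slot on the tin's +x side in which the catch post sits: a level steel pin, 8 mm diameter, standing out 40 mm along tin +x, 65 mm above the bench, 13 mm head at its free end. The post itself is NOT reported: it is up to 20 mm to either side (tin y) of this point; feel for it with the hook. Hook forces on it above 15 N bend it (failure); 5 to 8 N is enough to feel it.
- lid: Dark steel lid, 116 x 306 x 8 mm, fixed on the tin and square with it; origin: centre of its underside, 105 mm above the bench, axes as the tin's. It carries an aluminium rail along y, on which the latch slides.
- sled (a joint): Slide of the latch block (aluminium, 54 x 44 mm, top 141 mm above the bench, a 6 mm collar on it) along the rail, m, 0 to 0.085, growing along lid +y, towards the post. Plunger axis: lid x = 72 mm, y = -65 mm + this value. 1.5 N friction plus slight damping; stays where it is left. The shank meets the post at a value between 0.032 and 0.072, depending on where the post is.
- plunger (a joint): How far the plunger is pressed down, m: 0 up, 0.014 bottom stop. Spring: 3.5 N at 0, 10.5 N at the stop; it comes back up when let go. Up, the hook is level with the post and cannot pass it; pressed over 0.009 (best 0.011 to 0.014) its lip clears under the post. Caught on the post it rests at about 0.005; let go too early, with the lip under the post, about 0.009; missing the post, 0.
- hook (a point): On the J-shaped hook, rigid with the plunger: top of its foot, on the plunger's axis, 66 mm above the bench when the plunger is up. Shank 8 x 8 mm on the axis; foot 5 mm thick, reaching 19 mm from the axis towards lid +y, with a lip 4 mm high and 4 mm thick at its end. The throat between shank and lip is 11 mm long, for the 8 mm post.
- cap_top (a point): Centre of the top face of the plunger's black round cap, 26 mm in diameter and 24 mm high, upright; 197 mm above the bench with the plunger up. It moves with the plunger and the latch. Below the cap is a bare 8 mm stem, 26 mm long down to the collar on the latch block when the plunger is up.
- shaker: Bystander: loose metal shaker jar, 60 mm in diameter, 100 mm high, upright on the bench; origin: centre of its underside.
- scraper: Bystander: loose dough scraper with a wooden grip, about 120 x 110 mm, 22 mm high, lying on the bench; origin: centre of its underside.
- brush: Bystander: loose wooden brush, 200 mm long, lying on the bench; origin: centre of its underside.

How it is judged (in metres and radians):
On the way:
1. the plunger is pressed down until the hook is below the post (value of joint plunger above 0.0095 m), for 0.2 s.
At the end, for the whole second after the job is handed in: the plunger is let go and at rest with its hook drawn up under the post by the spring: pressed 3.5 to 6.8 mm, the latch more than 26 mm along its rail and the hook pulling on the post with more than 2 N (value of joint plunger between 0.0035 and 0.0068 m and value of joint sled above 0.026 m and contact force between tin and lid above 2 N and not (velocity of joint plunger above 0.005 m/s or velocity of joint plunger below -0.005 m/s)); the robot touches nothing.
It fails at once if the hook is forced against the post with more than 15 N (contact force between tin and lid above 15 N).
It fails at once if a bystander (shaker, scraper or brush) is moved by more than 20 mm (distance of any of shaker, scraper, brush from where it was at the start of the episode above 0.02 m).
It also fails if it takes over 42 s, if anything falls off the work surface, if the arm or the gripper's body presses on something with over 40 N, if the wrist force passes 120 N, or if a joint passes its speed limit or range.

ROBOT

A 6-joint arm with a two-finger parallel gripper is mounted at the origin on the work surface. World frame = base frame: x ahead of the robot, y to its left, z up, the work surface at z = 0. Lengths are in mm, angles in rad, forces in N, time in s.
With the tool pointing down it reaches from about 275 to 975 mm from the base axis. Payload 8.4 kg.
Tool frame: the origin (TCP) lies where the fingers leave the gripper's body, on its centre line; the fingertips stand r.tcp_to_tips ahead of it and the grasp point (between the pads) lies 69 mm ahead of it (r.tcp_to_tips is the distance from the TCP to the fingertips, in mm); z points along the fingers, y is the direction in which the jaws open and shut (so a half turn about z gives the same grasp; the last joint's range is limited). The gripper opens to 92 mm and grips with 3 to 60 N. Pads are 20 mm wide; open, the fingers measure 128 mm over their backs; the gripper's body (75 mm by 189 mm) begins 69 mm behind the grasp point.
Start: joints at [1.204, 0.353, 1.633, -0, 1.155, -0.002], TCP at [222.975, 583.875, 302.683] pointing down, gripper open.
Joint ranges: [-2.63, 2.63], [-0.92, 2.1], [0.06, 2.66], [-1.3, 4.44], [0, 2.69], [-3.02, 3.02]. Speed limits (rad/s): [2.22, 2.22, 2.79, 3.14, 3.14, 3.14].

INTERFACE

Orientations are given as a 3x3 rotation matrix whose columns are the frame's x, y, z axes.
In Python, from cell import r gives the robot as it stands. The module is installed in compiled form; this text tells all that it offers.
- The arm moves only by the shell command python3 -m handwheel 'ROWS' [FORCE]. ROWS is JSON, a list that holds one entry, the list of rows, each a list of 5 numbers: the finger opening in m, from 0 to 0.0919, then the shift along the tool's x, y, z in m, then the turn about the tool's z in rad. In form: [[[jaw, x, y, z, yaw], ...]]. A call has 1 to 20 rows; each row is the pose to reach, as a shift and turn from the pose commanded when the call began, along the tool's axes at that moment; what a row does not reach only later rows make up. A row lasts 1/12 s, in which the tool goes at most 41.7 mm and 7.16 degrees, less where a joint would pass 70% of its speed; a pose out of reach is approached as far as the arm can. A call with a gripper value outside its range is refused whole. The fingers move at their own pace and stop on an object; FORCE is the grip in N (left out, the last holds). Time passes only in rows, so rows that repeat a pose let the fingers close. It gives the time, the measured TCP pose, the force and the opening at its end, in the units of the state.
- r.get_state(): the state, without advancing time (a new reading comes with each control period).
- r.capture(name): name is "scene" or "side" or "wrist"; returns a dict with "color" (420x560x3 uint8, red, green, blue), "mtx" (3x3 intrinsics, pixels), "R" (3x3) and "t" (3): a world point X has camera coordinates R X + t. Camera axes: x right, y down, z forward; pixel columns grow to the right and rows downward; lengths in mm; the calibration is good to about 2 mm. A picture is of the moment at which its call begins. There is no depth.
- r.hand_in(): hands the job in, once; it reports no verdict.
Trained networks look in a picture, given as the dict that the camera call returned (one of the last four; its "shot" number tells which), for a name from the list of things; names that differ only in an ending like _2 or _b are one class to them, and where a whole thing is asked for, a point or a joint stands for the part that bears it (a point fixed in the world has none). Each returns a list of dicts, best first, with "score" (0 to 1); they miss things now and then, are a little off and sometimes report something else, mostly with a low value. They report only what shows in the picture. A call takes as long as a camera call.
- r.boxes_of(label, picture): "at" ([row, column] in pixels, amid what is visible of it).
- r.pinpoint(label, picture): "at" ([row, column] in pixels: a listed point, or the origin of a listed thing).
The state is a dict: "t": time; "qpos": joint angles; "joint_vel": joint speeds; "joint_torque": joint torques, N m; "tool_pos": TCP position; "orientation": TCP orientation; "wrist_force": force on the tool from outside, world axes, zero at the start; "wrist_torque": the same for the moment, N m; "width": finger opening in mm.
Only numpy, scipy, OpenCV 4.12 (cv2) and the standard library are available. Lean on these libraries where they do the work, as an engineer would, in place of code of your own. Each camera call takes 0.05 s, during which the arm holds its last target. There are 200 camera calls.

## Working session

There is one attempt and no reset: what is moved stays moved. The work goes in short steps, Python scripts to look and compute and a shell command to move; the robot and the scene stay as the last step left them, time stands still between calls to the robot, and variables do not carry over. Pictures are saved under pics/ and viewed, about 8 in all and at most 12, crops included, and the job is handed in when it is done.

```bash
mkdir -p pics
cat > h.py <<'E'
import numpy as np, cv2
from cell import r
def P(c): return c["mtx"]@np.c_[c["R"],np.array(c["t"]).reshape(3)]
def tri(cs,ats):
    A=[]
    for c,(v,u) in zip(cs,ats):
        p=P(c); A+= [u*p[2]-p[0], v*p[2]-p[1]]
    A=np.array(A); A/=np.linalg.norm(A[:,:3],axis=1)[:,None]
    return np.linalg.lstsq(A[:,:3],-A[:,3],rcond=None)[0]
def atz(c,at,z):
    R=c["R"];t=np.array(c["t"]).reshape(3);d=R.T@np.linalg.inv(c["mtx"])@[at[1],at[0],1];o=-R.T@t
    return o+d*(z-o[2])/d[2]
def proj(c,X):
    p=P(c)@np.r_[X,1]; return p[:2]/p[2]
E
python3 - <<'E'
from h import *
np.set_printoptions(precision=1,suppress=True)
s=r.get_state(); print(s, r.tcp_to_tips)
cs={n:r.capture(n) for n in("scene","side","wrist")}
Z=dict(tin=0,post_slot=65,lid=105,hook=66,cap_top=197,shaker=0,scraper=0,brush=0)
for l,z in Z.items():
    d={}
    for n,c in cs.items():
        q=r.pinpoint(l,c)
        for k in q[:2]: print(l,n,round(k["score"],2),np.array(k["at"]),atz(c,k["at"],z))
        if q: d[n]=q[0]["at"]
    if len(d)>1: print("  tri sc+side",tri([cs[n] for n in d],[d[n] for n in d]), list(d))
im=np.hstack([cv2.resize(cs[n]["color"],(400,300)) for n in("scene","side")])
im=np.vstack([im,np.hstack([cv2.resize(cs["wrist"]["color"],(400,300)),np.zeros((300,400,3),np.uint8)])])
cv2.imwrite("pics/a.png",im[:,:,::-1])
E
```

```text
{'t': 0.0, 'qpos': array([ 1.2,  0.4,  1.6,  0. ,  1.2, -0. ]), 'joint_vel': array([-0., -0.,  0., -0., -0.,  0.]), 'joint_torque': array([  0. , -59.4, -33.4,   0.1,   0. ,  -0. ]), 'tool_pos': array([222.8, 583.5, 302. ]), 'orientation': array([[-0.9,  0.4, -0. ],
       [ 0.4,  0.9, -0. ],
       [ 0. , -0. , -1. ]]), 'wrist_force': array([-0.1, -0.3,  0.5]), 'wrist_torque': array([-0., -0., -0.]), 'width': 92.05829254631865} 88.1
tin scene 0.59 [256.9 199.8] [ 485.3 -112.3    0. ]
post_slot scene 0.9 [251.5 192.7] [ 525.5 -143.9   65. ]
post_slot side 0.94 [313.6 263.6] [ 515.5 -142.2   65. ]
  tri sc+side [ 516.9 -139.5   58.3] ['scene', 'side']
lid scene 0.65 [225.4 192.2] [ 480.4 -119.1  105. ]
lid side 0.56 [293.  235.7] [ 471.5 -117.9  105. ]
  tri sc+side [ 472.4 -115.1   99.4] ['scene', 'side']
hook scene 0.53 [256.1 172.3] [ 514.6 -192.5   66. ]
hook side 0.7 [337.3 264.9] [ 506.5 -190.8   66. ]
  tri sc+side [ 507.5 -189.1   60.6] ['scene', 'side']
cap_top scene 0.84 [212.  163.2] [ 509.9 -193.5  197. ]
cap_top side 0.86 [289.1 269.7] [ 512.  -198.2  197. ]
  tri sc+side [ 511.8 -195.6  196.9] ['scene', 'side']
shaker scene 0.85 [258.4 299.7] [632. 101.   0.]
shaker side 0.86 [237.3 285.1] [623.6 104.2   0. ]
  tri sc+side [625.4 107.   -5.7] ['scene', 'side']
scraper scene 0.58 [315.3 169.1] [ 623.7 -257.5    0. ]
scraper side 0.75 [380.  343.8] [ 628.7 -261.5    0. ]
  tri sc+side [ 627.6 -260.5    3. ] ['scene', 'side']
brush scene 0.72 [257.  100.9] [ 344.3 -328.     0. ]
```

View pics/a.png

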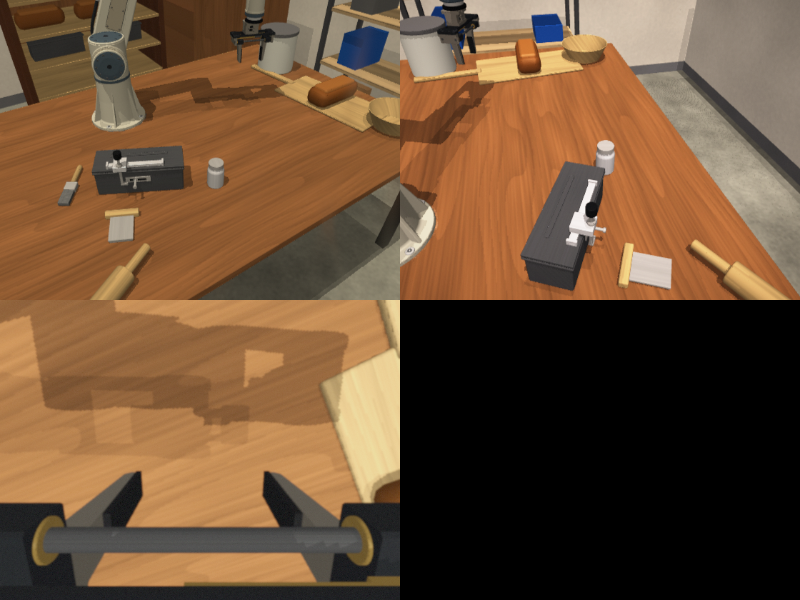

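The tin sits near (475, -117) with the latch towards +x. The cap is at about (512, -196, 197) and the side view shows it clearly at (590, 208). Next I'll work out the camera geometry and the first shift.

Run:
```python
from h import *
np.set_printoptions(precision=3,suppress=True)
s=r.get_state();R=np.array(s["orientation"]);p=np.array(s["tool_pos"]);print(R)
c=r.capture("wrist");Rc=c["R"];o=-Rc.T@np.array(c["t"]).reshape(3)
print("cam in tool",R.T@(o-p),"fwd",R.T@Rc[2],"right",R.T@Rc[0],c["mtx"])
for T in ([511.5,-196,330],):
    print("shift",R.T@(np.array(T)-p))
```

```text
[[-0.934  0.357 -0.   ]
 [ 0.357  0.934 -0.   ]
 [ 0.    -0.    -1.   ]]
cam in tool [ 70.438  -0.925 -81.928] fwd [-0.252 -0.001  0.968] right [0.001 1.    0.001] [[335.144   0.    283.222]
 [  0.    335.144 209.672]
 [  0.      0.      1.   ]]
shift [-547.775 -625.605  -27.302]
```

```bash
python3 -m handwheel '[[[0.07,-0.01,-0.01,-0.03,0],[0.07,-0.03,-0.035,-0.055,0],[0.07,-0.055,-0.063,-0.07,0],[0.07,-0.08,-0.092,-0.07,0],[0.07,-0.107,-0.122,-0.07,0],[0.07,-0.134,-0.153,-0.07,0],[0.07,-0.161,-0.184,-0.07,0],[0.07,-0.188,-0.215,-0.07,0],[0.07,-0.215,-0.246,-0.07,0],[0.07,-0.242,-0.277,-0.07,0],[0.07,-0.269,-0.307,-0.07,0],[0.07,-0.296,-0.338,-0.07,0],[0.07,-0.323,-0.369,-0.07,0],[0.07,-0.35,-0.4,-0.07,0],[0.07,-0.377,-0.43,-0.07,0],[0.07,-0.404,-0.461,-0.07,0],[0.07,-0.431,-0.492,-0.07,0],[0.07,-0.458,-0.523,-0.07,0],[0.07,-0.485,-0.554,-0.07,0],[0.07,-0.51,-0.582,-0.07,0]]]' 30
python3 -m handwheel '[[[0.07,-0.015,-0.018,0,0],[0.07,-0.03,-0.035,0,0],[0.07,-0.038,-0.044,0,0],[0.07,-0.038,-0.044,0,0],[0.07,-0.038,-0.044,0,0],[0.07,-0.038,-0.044,0,0]]]'
cat > look.py <<'E'
from h import *
np.set_printoptions(precision=2,suppress=True)
import sys
s=r.get_state();R=np.array(s["orientation"]);p=np.array(s["tool_pos"]);print(s["t"],p,R[:,1])
cs=[r.capture(n) for n in("wrist","scene","side")]
for l,z in dict(cap_top=197,lid=105,tin=0,post_slot=65,hook=66).items():
    for c,n in zip(cs,("wrist","scene","side")):
        for k in r.pinpoint(l,c)[:1]: print(l,n,round(k["score"],2),np.array(k["at"]),atz(c,k["at"],z))
cv2.imwrite(sys.argv[1],cs[0]["color"][:,:,::-1])
E
python3 look.py pics/b.png
```

```text
t: 3.07
tool_pos: [492.1, -144.3, 372.9]
orientation: [[-0.934, 0.357, 0.001], [0.357, 0.934, -0.0], [-0.001, -0.0, -1.0]]
wrist_force: [0.3, 0.7, -0.2]
width: 69.8
t: 3.57
tool_pos: [511.2, -195.3, 372.6]
orientation: [[-0.934, 0.356, -0.0], [0.356, 0.934, 0.001], [0.001, 0.0, -1.0]]
wrist_force: [-0.2, -0.2, -0.0]
width: 69.9
3.5667 [ 511.17 -195.33  372.63] [0.36 0.93 0.  ]
cap_top wrist 0.58 [210.1 283. ] [ 507.72 -195.29  197.  ]
cap_top scene 0.72 [213.6 167.5] [ 520.71 -187.78  197.  ]
cap_top side 0.74 [288.6 266.5] [ 507.63 -196.2   197.  ]
lid wrist 0.68 [126.6 346.1] [ 471.18 -113.1   105.  ]
lid scene 0.65 [223.  194.3] [ 474.71 -110.65  105.  ]
lid side 0.71 [291.9 236.7] [ 473.66 -115.91  105.  ]
tin scene 0.62 [253.7 200.1] [ 474.65 -106.22    0.  ]
post_slot wrist 0.69 [174.1 327.7] [ 517.78 -143.36   65.  ]
post_slot scene 0.78 [251.9 191. ] [ 524.59 -148.01   65.  ]
post_slot side 0.68 [312.8 264. ] [ 516.55 -140.67   65.  ]
hook scene 0.7 [256.1 171.1] [ 513.05 -194.92   66.  ]
hook side 0.82 [337. 266.] [ 508.4  -190.64   66.  ]
```

View pics/b.png

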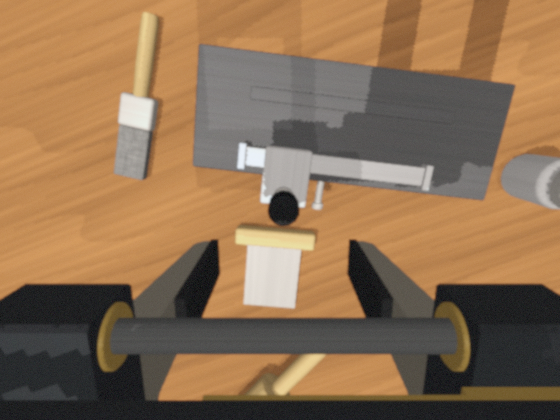

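The wrist view shows the cap at (284, 208), the post at (319, 193) just to the right of the latch, and the lid's front edge running from (193, 165) to (485, 199).

Run:
```python
from h import *
np.set_printoptions(precision=2,suppress=True)
s=r.get_state();R=np.array(s["orientation"]);p=np.array(s["tool_pos"])
c=r.capture("wrist")
ed=[atz(c,a,113) for a in((165,193),(199,485),(44,199),(86,513))]
print(ed)
d=[ed[1]-ed[0],ed[3]-ed[2]]
for v in d: print(np.linalg.norm(v),np.degrees(np.arctan2(v[1],v[0])))
print("tool y",np.degrees(np.arctan2(R[1,1],R[0,1])))
cen=sum(ed)/4;print("lid centre",cen)
v=d[0]/np.linalg.norm(d[0])+d[1]/np.linalg.norm(d[1]);v/=np.linalg.norm(v);x=np.array([v[1],-v[0],0])
cap=np.array([508,-195.5,197])
for n,q in dict(cap=cap,posthead=atz(c,(207,317),65),postmid=atz(c,(193,319),65)).items(): print(n,q,"lid xy",(q-cen)@x,(q-cen)@v)
print("shift to cap",R.T@(cap-p))
```

```text
[array([ 451.69, -273.16,  113.  ]), array([592.57,  -3.15, 113.  ]), array([ 351.04, -220.61,  113.  ]), array([492.23,  45.86, 113.  ])]
304.5527907053081 62.446950605548395
301.5680110034218 62.081609259991914
tool y 69.09311812107543
lid centre [ 471.88 -112.76  113.  ]
cap [ 508.  -195.5  197. ] lid xy 70.47103972635972 -56.4217479952937
posthead [ 551.28 -169.55   65.  ] lid xy 96.70021229184194 -13.316997510406356
postmid [ 535.98 -161.65   65.  ] lid xy 79.47663141360822 -13.43820333998366
shift to cap [  3.68  -0.36 175.67]
```

```bash
python3 -m handwheel '[[[0.06,0.002,-0.001,0.015,0.06],[0.06,0.002,-0.001,0.035,0.119],[0.06,0.002,-0.001,0.055,0.119],[0.06,0.002,-0.001,0.075,0.119],[0.06,0.002,-0.001,0.095,0.119],[0.06,0.002,-0.001,0.11,0.119],[0.06,0.002,-0.001,0.118,0.119],[0.06,0.002,-0.001,0.118,0.119],[0.06,0.002,-0.001,0.118,0.119]]]'
python3 look.py pics/c.png
```

```text
t: 5.27
tool_pos: [509.5, -196.7, 254.9]
orientation: [[-0.885, 0.465, -0.0], [0.465, 0.885, 0.0], [0.0, -0.0, -1.0]]
wrist_force: [0.5, -0.3, 0.3]
width: 60.1
5.2667 [ 509.5  -196.74  254.9 ] [ 0.47  0.89 -0.  ]
cap_top wrist 0.77 [279.9 287. ] [ 509.04 -195.64  197.  ]
cap_top scene 0.75 [213.  164.4] [ 514.83 -192.72  197.  ]
lid wrist 0.86 [117.5 370.8] [ 470.98 -111.73  105.  ]
lid scene 0.69 [226.1 192.7] [ 483.61 -119.23  105.  ]
lid side 0.97 [294.1 236.3] [ 472.11 -120.53  105.  ]
tin scene 0.58 [252.1 199. ] [ 467.45 -105.89    0.  ]
post_slot scene 0.83 [250.1 189.8] [ 517.03 -147.66   65.  ]
post_slot side 0.77 [314.2 262. ] [ 512.43 -142.78   65.  ]
hook scene 0.53 [253.7 169.7] [ 503.25 -194.31   66.  ]
hook side 0.53 [336.6 267.3] [ 510.71 -190.39   66.  ]
```

View pics/c.png

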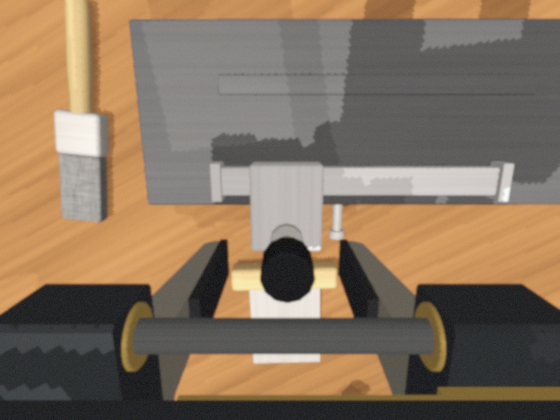

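The lid edges are level in the image, so the yaw is right. The cap at (287, 270) is centred between the fingers. Now I'll close on it.

```bash
python3 -m handwheel '[[[0.02,0,0,0,0],[0.02,0,0,0,0],[0.02,0,0,0,0],[0.02,0,0,0,0],[0.02,0,0,0,0],[0.02,0,0,0,0],[0.02,0,0,0,0],[0.02,0,0,0,0]]]' 35
```

```text
t: 6.83
tool_pos: [509.4, -196.6, 254.7]
orientation: [[-0.885, 0.465, 0.0], [0.465, 0.885, 0.0], [0.0, 0.0, -1.0]]
wrist_force: [1.4, 1.3, 0.2]
width: 25.1
```

```bash
python3 -m handwheel '[[[0.02,0,0,0.003,0],[0.02,0,0,0.006,0],[0.02,0,0,0.009,0],[0.02,0,0,0.0125,0],[0.02,0,0,0.0125,0],[0.02,0,0,0.0125,0]]]'
```

```text
t: 7.33
tool_pos: [509.5, -196.6, 242.6]
orientation: [[-0.885, 0.465, 0.0], [0.465, 0.885, -0.0], [-0.0, 0.0, -1.0]]
wrist_force: [-2.3, 1.9, 9.8]
width: 24.8
```

```bash
python3 -m handwheel '[[[0.02,0,0.002,0,0],[0.02,0,0.004,0,0],[0.02,0,0.006,0,0],[0.02,0,0.008,0,0],[0.02,0,0.010,0,0],[0.02,0,0.012,0,0],[0.02,0,0.014,0,0],[0.02,0,0.016,0,0],[0.02,0,0.018,0,0],[0.02,0,0.020,0,0]]]'
python3 -m handwheel '[[[0.02,0,0.001,0,0],[0.02,0,0.002,0,0],[0.02,0,0.003,0,0],[0.02,0,0.004,0,0]]]'
python3 -m handwheel '[[[0.02,0,0.001,0,0],[0.02,0,0.002,0,0],[0.02,0,0.003,0,0]]]'
```

```text
t: 8.17
tool_pos: [518.6, -179.2, 242.7]
orientation: [[-0.885, 0.465, 0.0], [0.465, 0.885, -0.001], [-0.0, -0.001, -1.0]]
wrist_force: [-3.0, -0.2, 8.8]
width: 25.7
t: 8.5
tool_pos: [520.5, -175.7, 242.7]
orientation: [[-0.885, 0.465, 0.0], [0.465, 0.885, -0.001], [-0.0, -0.001, -1.0]]
wrist_force: [-2.7, -0.6, 8.8]
width: 25.3
t: 8.75
tool_pos: [521.9, -173.0, 242.7]
orientation: [[-0.885, 0.465, 0.0], [0.465, 0.885, -0.001], [-0.0, -0.001, -1.0]]
wrist_force: [-3.2, 0.4, 9.5]
width: 25.3
```

```bash
for i in 1; do python3 -m handwheel '[[[0.02,0,0.0005,0,0],[0.02,0,0.001,0,0],[0.02,0,0.0015,0,0],[0.02,0,0.002,0,0]]]'; done | grep -E 'pos|force'
python3 -m handwheel '[[[0.02,0,0.0005,0,0],[0.02,0,0.001,0,0],[0.02,0,0.001,0,0]]]' | grep -E 'pos|force'
python3 -m handwheel '[[[0.02,0,0.0005,0,0],[0.02,0,0.001,0,0],[0.02,0,0.001,0,0]]]' | grep -E 'pos|force'
```

```text
tool_pos: [522.8, -171.3, 242.7]
wrist_force: [-3.8, -0.3, 9.9]
tool_pos: [523.3, -170.3, 242.8]
wrist_force: [-2.3, 0.2, 8.9]
tool_pos: [523.7, -169.5, 242.7]
wrist_force: [-3.7, 0.2, 8.0]
```

```bash
python3 -m handwheel '[[[0.02,0,0.0005,0,0],[0.02,0,0.001,0,0],[0.02,0,0.001,0,0]]]' | grep -E 'pos|force'
```

```text
tool_pos: [524.2, -168.6, 242.7]
wrist_force: [-2.8, -0.2, 8.3]
```

```bash
python3 -m handwheel '[[[0.02,0,0.0005,0,0],[0.02,0,0.001,0,0],[0.02,0,0.001,0,0]]]' | grep -E 'pos|force'
```

```text
tool_pos: [524.7, -167.7, 242.7]
wrist_force: [-3.7, -0.5, 8.9]
```

```bash
python3 -m handwheel '[[[0.02,0,0.0005,0,0],[0.02,0,0.0005,0,0]]]' | grep -E 'pos|force'
```

```text
tool_pos: [524.9, -167.2, 242.7]
wrist_force: [-2.7, 1.0, 9.1]
```

Still only rail friction; 33 mm travelled so far. I'll carry on in small steps.

```bash
python3 -m handwheel '[[[0.02,0,0.0005,0,0],[0.02,0,0.001,0,0],[0.02,0,0.001,0,0]]]' | grep -E 'pos|force'
```

```text
tool_pos: [525.4, -166.4, 242.7]
wrist_force: [-4.0, -0.8, 8.8]
```

```bash
python3 -m handwheel '[[[0.02,0,0.0005,0,0],[0.02,0,0.0005,0,0]]]' | grep -E 'pos|force'
```

```text
tool_pos: [525.6, -165.9, 242.7]
wrist_force: [-3.3, -0.4, 9.1]
```

```bash
python3 -m handwheel '[[[0.02,0,0.0005,0,0],[0.02,0,0.0005,0,0]]]' | grep -E 'pos|force'
```

```text
tool_pos: [525.9, -165.5, 242.7]
wrist_force: [-2.5, -0.4, 8.8]
```

```bash
python3 -m handwheel '[[[0.02,0,0.0005,0,0],[0.02,0,0.0005,0,0]]]' | grep -E 'pos|force'
```

```text
tool_pos: [526.1, -165.0, 242.7]
wrist_force: [-3.3, -0.6, 9.4]
```

```bash
python3 -m handwheel '[[[0.02,0,0.0005,0,0],[0.02,0,0.0005,0,0]]]' | grep -E 'pos|force'
```

```text
tool_pos: [526.3, -164.6, 242.7]
wrist_force: [-2.7, 0.1, 10.0]
```

```bash
python3 -m handwheel '[[[0.02,0,0.0005,0,0],[0.02,0,0.0005,0,0]]]' | grep -E 'pos|force'
```

```text
tool_pos: [526.5, -164.2, 242.7]
wrist_force: [-3.6, 0.2, 8.8]
```

```bash
python3 -m handwheel '[[[0.02,0,0.0005,0,0],[0.02,0,0.0005,0,0]]]' | grep -E 'pos|force'
```

```text
tool_pos: [526.7, -163.7, 242.7]
wrist_force: [-2.3, -0.4, 8.2]
```

```bash
python3 -m handwheel '[[[0.02,0,0.0005,0,0],[0.02,0,0.0005,0,0]]]' | grep -E 'pos|force'
```

```text
tool_pos: [526.9, -163.5, 242.7]
wrist_force: [-3.5, -1.3, 9.1]
```

```bash
python3 -m handwheel '[[[0.02,0,0.0005,0,0],[0.02,0,0.0005,0,0]]]' | grep -E 'pos|force'
```

```text
tool_pos: [527.0, -163.3, 242.7]
wrist_force: [-4.6, -2.6, 8.8]
```

```bash
python3 -m handwheel '[[[0.02,0,0.0003,0,0],[0.02,0,0.0003,0,0]]]' | grep -E 'pos|force'
```

```text
tool_pos: [527.0, -163.2, 242.7]
wrist_force: [-5.4, -4.5, 9.6]
```

The shank is on the post: the force along the slide is 6.5 N, against about 1.7 N of rail friction. I'll ease the plunger up while holding it, so the hook doesn't snap against the post, then open.

```bash
python3 -m handwheel '[[[0.02,0,-0.0003,-0.001,0],[0.02,0,-0.0003,-0.002,0],[0.02,0,-0.0003,-0.003,0],[0.02,0,-0.0003,-0.004,0],[0.02,0,-0.0003,-0.005,0],[0.02,0,-0.0003,-0.006,0],[0.02,0,-0.0003,-0.0065,0],[0.02,0,-0.0003,-0.0065,0]]]' | grep -E 't:|pos|force|width'
```

```text
t: 12.67
tool_pos: [527.0, -163.2, 248.8]
wrist_force: [-3.9, -4.0, 4.8]
width: 25.1
```

```bash
python3 -m handwheel '[[[0.03,0,0,0,0],[0.045,0,0,0,0],[0.06,0,0,0,0],[0.06,0,0,0,0],[0.06,0,0,0,0],[0.06,0,0,0,0],[0.06,0,0,0,0],[0.06,0,0,0,0]]]'
python3 -m handwheel '[[[0.06,0,0,-0.015,0],[0.06,0,0,-0.035,0],[0.06,0,0,-0.055,0],[0.06,0,0,-0.075,0],[0.06,0,0,-0.09,0],[0.06,0,0,-0.1,0],[0.06,0,0,-0.1,0],[0.06,0,0,-0.1,0]]]'
python3 - <<'E'
from h import *
np.set_printoptions(precision=2,suppress=True)
cs=[r.capture(n) for n in("wrist","scene","side")]
for l in("cap_top","hook"):
    q=[r.pinpoint(l,c)[:1] for c in cs]
    print(l,[(round(k[0]["score"],2),np.array(k[0]["at"])) if k else None for k in q])
    ok=[i for i in range(3) if q[i]]
    if len(ok)>1: print(tri([cs[i] for i in ok],[q[i][0]["at"] for i in ok]))
def crop(c,X):
    u,v=proj(c,np.array(X)).astype(int);return cv2.resize(c["color"][max(0,v-38):v+37,max(0,u-50):u+50],(400,300),interpolation=cv2.INTER_CUBIC)
X=[526,-163,130]
im=np.hstack([crop(cs[1],X),crop(cs[2],X)])
w=cs[0]["color"][:,:]
im=np.vstack([im,np.hstack([cv2.resize(w,(400,300)),crop(cs[0],X)])])
cv2.imwrite("pics/d.png",im[:,:,::-1])
E
```

```text
t: 13.33
tool_pos: [527.3, -162.5, 248.6]
orientation: [[-0.885, 0.465, -0.0], [0.465, 0.885, 0.0], [0.0, 0.0, -1.0]]
wrist_force: [-0.5, 0.6, 0.0]
width: 59.9
t: 14.0
tool_pos: [527.3, -162.6, 348.6]
orientation: [[-0.885, 0.465, 0.0], [0.465, 0.885, -0.0], [-0.0, 0.0, -1.0]]
wrist_force: [0.1, 0.6, -0.3]
width: 59.8
cap_top [(0.8, array([218.7, 280.8])), (0.61, array([212.2, 180.9])), (0.68, array([273.1, 274.9]))]
[ 526.98 -162.42  191.77]
hook [None, (0.76, array([253.4, 183.2])), (0.67, array([320.5, 271.7]))]
[ 524.89 -166.75   71.73]
```

View pics/d.png

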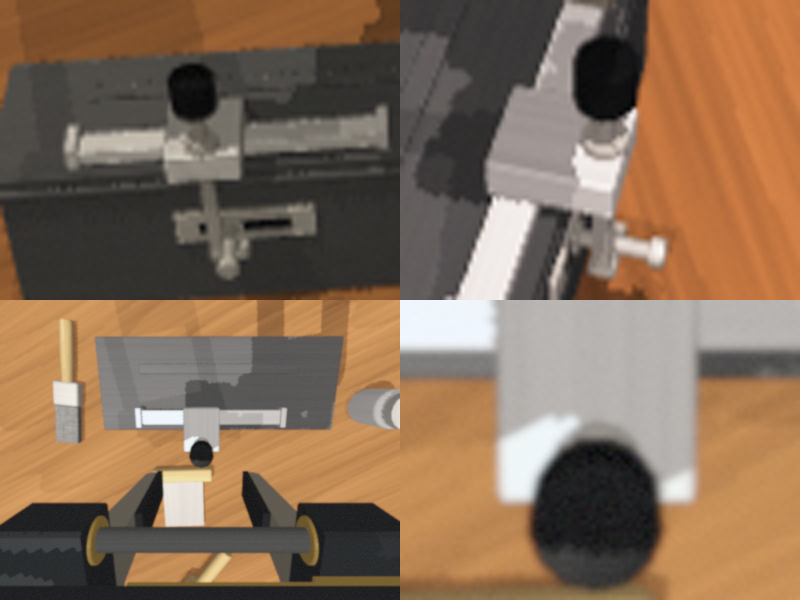

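The pictures show the hook around the post, with the shank beside it in the scene crop at (225, 250). The cap top triangulates to 191.8 mm, which puts the plunger about 5.2 mm down, as expected for a caught hook. The gripper is clear of everything.

```bash
python3 -c "
from cell import r
print(r.get_state()['wrist_force'],r.hand_in())"
```

```text
the job is handed in; nothing more can be done
[0.23332849 0.04516114 0.94963336] None
```

The lid looks latched, and I handed the job in at about 14 s of the 42 s allowed. `hand_in` gives no verdict.

- **Press and slide:** I gripped the plunger cap along the rail direction and pressed it about 12 mm, with 9 to 10 N on the spring. I then slid the latch about 37 mm, until the force along the rail rose from about 2 N to 6.5 N at the post.
- **Release:** I eased the plunger up about 6 mm before opening the gripper, so the hook would not snap against the post. I then backed the arm up 100 mm.

**Last checks:**
- The cap top measured 191.8 mm high from three views, which means the plunger is about 5.2 mm down (a caught hook should rest at about 5 mm).
- The latch is about 46 mm along its rail.
- The pictures show the hook around the post.
- The wrist force is near zero, so the arm touches nothing.
- The brush and the scraper looked undisturbed. The shaker was only partly in view, and I did not measure any of the three again.

**Disagreements:**
- The network's height for the hook (72 mm) did not fit the plunger travel; I put this down to network error and went by the cap.
- While easing the plunger up, the vertical force read 4.8 N against about 6.4 N expected, which could be noise or the post already taking some of the load.
- I could not measure the hook's pull on the post directly.

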